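Hang the framed print and set its label

ROBOT

A 7-joint arm with a two-finger parallel gripper is mounted at the origin on the work surface. World frame = base frame: x ahead of the robot, y to its left, z up, the work surface at z = 0. Lengths are in m, angles in rad, forces in N, time in s.
With the tool pointing down it reaches from about 0.425 to 0.875 m from the base axis. Payload 4.7 kg.
Tool frame: the origin (TCP) lies at the very end of the fingers, on their centre line; the grasp point (between the pads) lies ctrl.pinch_z behind it (ctrl.pinch_z is the distance from the TCP to the grasp point, in m); x points along the fingers, y is the direction in which the jaws open and shut, and the axes are right-handed (so a half turn about x gives the same grasp; the last joint's range is limited). The gripper opens to 87 mm and grips with 3 to 60 N. Pads are 19 mm wide; open, the fingers measure 117 mm over their backs; the gripper's body (75 mm by 190 mm) begins 51 mm behind the grasp point.
Start: joints at [-1.33, 0.321, -0.07, 1.45, 0.023, 1.371, -0.057], TCP at [0.146, 0.633, 0.223] pointing down, gripper open.
Joint ranges: [-2.86, 2.86], [-0.3, 2.09], [-1.38, 1.24], [0.06, 2.45], [-1.56, 4.7], [0.09, 2.05], [-2.69, 2.69]. Speed limits (rad/s): [2.57, 2.57, 3.14, 3.14, 3.14, 3.14, 3.14].

INTERFACE

Orientations are given as a rotation vector (axis times angle).
In Python, from bench import get_state, get_image, camera_info, order, ctrl gives the robot as it stands.
- The arm moves only by the tool jog_arm, never from a script. Its arguments are lists of equal length, an entry for each row: "claw": the finger opening in mm, from 0 to 87; "xyz": the shift along the tool's x, y, z in mm, a list of three; "roll": the turn about the tool's x in degrees. In form: {"claw": [claw, ...], "xyz": [[tx, ty, tz], ...], "roll": [roll, ...]}. A call has 1 to 5 rows; each row is the pose to reach, as a shift and turn from the pose measured when the call began, along the tool's axes at that moment; what a row does not reach only later rows make up. A row lasts 1/10 s, in which the tool goes at most 50 mm and 8.59 degrees, less where a joint would pass 70% of its speed; a pose out of reach is approached as far as the arm can. A call with a gripper value outside its range is refused whole. The fingers move at their own pace and stop on an object; "force" is the grip in N (left out, the last holds). Time passes only in rows, so rows that repeat a pose let the fingers close. It gives the time, the measured TCP pose, the force and the opening at its end, in the units of the state.
- get_state(): the state, without advancing time (a new reading comes with each control period).
- get_image(name): name is "scene" or "top"; returns (picture, depth): 400x640x3 uint8, red, green, blue; 400x640 float32, m along the optical axis (not along the pixel's ray), 0 where there is no reading.
- camera_info(name): a dict with "intrinsics" (3x3 intrinsics, pixels), "dist" ([k1, k2, p1, p2, k3] as OpenCV has them; the pictures are not rectified), "rvec" (rotation vector, rad) and "tvec" (3), from world to camera coordinates, as OpenCV has them. Camera axes: x right, y down, z forward; pixel columns grow to the right and rows downward; lengths in m; the calibration is good to about 2 mm. A picture is of the moment at which its call begins. camera_info takes no time and is no camera call.
- order.close_job(): hands the job in, once; it reports no verdict.
The state is a dict: "time": time; "joint_positions": joint angles; "qd": joint speeds; "joint_torque": joint torques, N m; "position": TCP position; "tool_rot": TCP orientation; "ft_force": force on the tool from outside, world axes, zero at the start; "torque": the same for the moment, N m; "grip_width": opening from 0.0 (shut) to 1.0 (fully open).
Only numpy, scipy, OpenCV 4.12 (cv2) and the standard library are available. Lean on these libraries where they do the work, as an engineer would, in place of code of your own. Each camera call takes 0.05 s, during which the arm holds its last target. There are 200 camera calls.

TASK

Set up this little display: take the framed print that has the steel hanger loop out of the rack, bring it in sideways over the upturned tip of the stand's hook and lower it gently into the throat, so that it hangs straight and free with its picture facing the felt pad. Also slide its sloped label block, without lifting it, around the socket box and fully onto the felt pad, square to the print. Nothing may touch the socket box, and the bottles, the cup and the other frame stay where they are.

Things in the scene. Friction and masses are not known exactly. Their poses are not given: they have to be found in the camera images.
- stand: Fixed display stand and, before it, a dark grey felt pad (1.5 mm, no obstacle to sliding), 110 mm along x, 150 mm along y. Origin: centre of the pad on the table; z up, +x from the pad to the post, -x the viewer's side. Post radius 7 mm, top z = 265 mm, on a round base, radius 75 mm, 10 mm high, both centred at x = 235 mm, y = 0. A rod hook (see throat, tip) points from the post to -x.
- throat (a point): Top of the hook's 7 mm round rod in the middle of its level throat, 28 mm long, where the loop must rest: stand x = 137, y = 0, z = 250 mm; axes as the stand's. On the post side the rod rises 10 mm and runs level to the post.
- tip (a point): Topmost point of the hook's upturned outer end: stand x = 114, y = 0, z = 263 mm, i.e. 13 mm above the throat; the rod's underside below it is at z = 243 mm. Beyond it, to the stand's -x, the hook is open.
- print: Loose landscape framed print, 0.24-0.38 kg, 210 mm wide (y), 150 high (z), 18 thick (x), aluminium rails 20 mm broad, upright in a rack slot. Origin: centre of its underside; picture faces -x, brown back +x. A rigid steel strip loop stands on the middle of its top edge; beside it the top rail is free to grasp, e.g. 75 mm from the middle. In the rack +y points roughly to the robot.
- loop (a point): Underside of the peak of the print's hanger loop, the point that rests on the hook: 198 mm above the print's origin, 48 mm above its top edge; axes as the print's. The loop lies in the print's y-z plane: strip 10 mm wide (x), 3 mm thick, legs at y = +-34 mm on the top edge, narrowing to +-15 mm 44 mm above it, peak in the middle; its top is 51 mm above the edge.
- rack: Fixed wooden frame rack, 150 mm (x) by 170 mm (y), base board 12 mm thick, two slots along y at x = -40 and +40 mm, 23 mm wide, 35 mm deep, between pairs of low blocks (top z = 47 mm, within 53 mm of the middle in y). Origin: centre of its underside. The frames stand on the base board, pictures to -x.
- spare: The other frame, no loop, loose, portrait 100 mm wide (y), 120 mm high, 18 mm thick (x); stands in the other slot and stays there. Origin: centre of its underside.
- label: Sloped dark wooden label block with a pale card, loose, 0.4-0.65 kg, flat underside, too broad to grasp: 110 mm wide (y), 76 deep (x), 18 high at the front (-x), 40 at the back (+x). Origin: centre of its underside. It starts at the stand's -x, -y side of the pad, turned up to 0.25 rad; on the pad its width lies along the stand's y, its front to -x.
- socket: Fixed aluminium socket box, 80 by 80 mm, 55 mm high, with a flat trim 90 by 90 mm at its foot (look only). Origin: centre of its underside; square to the stand. It stands in the straight way from the label block to the pad.
- bottle1: Water bottle, standing, radius 31 mm, 200 mm high, origin at the centre of its underside.
- bottle2: A second such water bottle.
- cup: Lidded paper coffee cup, radius 41 mm at the lid, 112 mm high, origin at the centre of its underside.
Things that resemble listed ones, but are neither listed nor needed, are in the scene too. Leave any green or orange look-alike of the print alone.

How it is judged:
At the end, for the whole second after the job is handed in: Print hangs by its loop in the throat: peak within 12 mm along and across the rod, -4 to +6 mm in height, upright within 7 degrees, picture to the pad, at rest. Label flat on the pad, centre within 19 mm (stand x) and 22 mm (y) of the pad's, square within 15 degrees, at rest (x of loop in the frame of throat between -0.012 and 0.012 m and y of loop in the frame of throat between -0.012 and 0.012 m and z of loop in the frame of throat between -0.004 and 0.006 m and angle between print's own z axis and vertical below 0.12 rad and x of stand in the frame of print below -0.08 m and contact force between print and stand above 1 N and linear speed of print below 0.03 m/s and angular speed of print below 0.25 rad/s and x of label in the frame of stand between -0.019 and 0.019 m and y of label in the frame of stand between -0.022 and 0.022 m and z of stand in the frame of label above -0.004 m and angle between the x axis of label and the x axis of stand, either way round below 0.26 rad and linear speed of label below 0.01 m/s); the robot touches nothing.
It fails at once if the label block is lifted or tipped (height (world z) of label above 0.012 m or angle between label's own z axis and vertical above 0.2 rad).
It fails at once if something touches the socket box (contact force between socket and anything else above 0.5 N).
It fails at once if a bottle or the cup is pushed away (20 mm) or tipped (distance of any of bottle1, bottle2, cup from where it was at the start of the episode above 0.02 m or angle between any of bottle1, bottle2, cup's own z axis and vertical above 0.2 rad).
It fails at once if the other frame is moved from its slot (25 mm) (distance of spare from where it was at the start of the episode above 0.025 m).
It fails at once if the print is knocked hard against the stand or dropped onto it (over 25 N) (contact force between print and stand above 25 N).
It also fails if it takes over 69 s, if anything falls off the work surface, if the arm or the gripper's body presses on something with over 40 N, if the wrist force passes 120 N, or if a joint passes its speed limit or range.

## Working session

There is one attempt and no reset: what is moved stays moved. The work goes in short steps, Python scripts to look and compute and a tool call to move; the robot and the scene stay as the last step left them, time stands still between calls to the robot, and variables do not carry over. Pictures are saved under pics/ and viewed, about 8 in all and at most 12, crops included, and the job is handed in when it is done.

Besides the shell and the picture viewer there is one more tool, called after "Emit:" as a command line: name --pt "numbers of a row" for each row, then --argument value for the rest. jog_arm: Moves the arm, as the interface text tells. Its arguments: {"type":"object","properties":{"claw":{"type":"array"},"xyz":{"type":"array"},"roll":{"type":"array"},"force":{"type":"number"}},"required":["claw","xyz","roll"]}

```bash
ls; mkdir -p pics; cat > h.py <<'E'
import numpy as np, cv2, pickle
from bench import get_state, get_image, camera_info, order, ctrl
from scipy.spatial.transform import Rotation as R
def snap(n,tag):
    im,d=get_image(n); cv2.imwrite(f'pics/{tag}.png',im[...,::-1]); ci={k:np.array(v,float) for k,v in camera_info(n).items() if k in('intrinsics','dist','rvec','tvec')}
    pickle.dump((im,d,ci),open(f'{tag}.pkl','wb')); return im,d,ci
def load(tag): return pickle.load(open(f'{tag}.pkl','rb'))
def cloud(d,ci):
    h,w=d.shape; u,v=np.meshgrid(np.arange(w),np.arange(h))
    p=cv2.undistortPoints(np.stack([u,v],-1).reshape(-1,1,2).astype(float),ci['intrinsics'],ci['dist']).reshape(h,w,2)
    c=np.dstack([p,np.ones((h,w))])*d[...,None]
    Rm=cv2.Rodrigues(ci['rvec'])[0]; P=(c-ci['tvec'].ravel())@Rm
    P[d<=0]=np.nan; return P
def proj(pts,ci): return cv2.projectPoints(np.array(pts,float).reshape(-1,3),ci['rvec'],ci['tvec'],ci['intrinsics'],ci['dist'])[0].reshape(-1,2)
E
python3 - <<'E'
from h import *
s=get_state(); print({k:np.round(v,3) for k,v in s.items()}, ctrl.pinch_z)
for n in('scene','top'):
    im,d,ci=snap(n,n+'0'); Rm=cv2.Rodrigues(ci['rvec'])[0]; print(n,-Rm.T@ci['tvec'].ravel(),Rm[2],ci['intrinsics'][0,0],(d>0).mean())
E
```

```text
pics
{'time': np.float64(0.0), 'joint_positions': array([-1.33 ,  0.322, -0.07 ,  1.452,  0.023,  1.371, -0.057]), 'qd': array([-0.001, -0.001, -0.002,  0.001, -0.002,  0.002,  0.   ]), 'joint_torque': array([ 0.0000e+00, -4.9130e+01, -4.0400e-01, -3.1252e+01, -6.4000e-02,
        4.4000e-02,  0.0000e+00]), 'position': array([0.146, 0.633, 0.221]), 'tool_rot': array([ 0.176,  1.564, -0.18 ]), 'ft_force': array([-0.28 , -0.545, -0.456]), 'torque': array([-0.043, -0.005,  0.035]), 'grip_width': np.float64(1.003)} 0.0187
scene [1.32371047 0.21782495 1.17870632] [-0.58027601 -0.20178428 -0.78902653] 456.9613010998788 0.99598046875
top [ 0.4527231  -0.04095611  1.37324888] [ 0.09694621  0.01921546 -0.99510411] 415.14105058331285 0.9959453125
```

```bash
ls -la pics
```

```text
total 720
drwxr-xr-x 2 agent agent   4096 Dec  4 18:48 .
drwxr-xr-x 3 agent agent   4096 Dec  4 18:48 ..
-rw-r--r-- 1 agent agent 325646 Dec  4 18:48 scene0.png
-rw-r--r-- 1 agent agent 399152 Dec  4 18:48 top0.png
```

View pics/scene0.png

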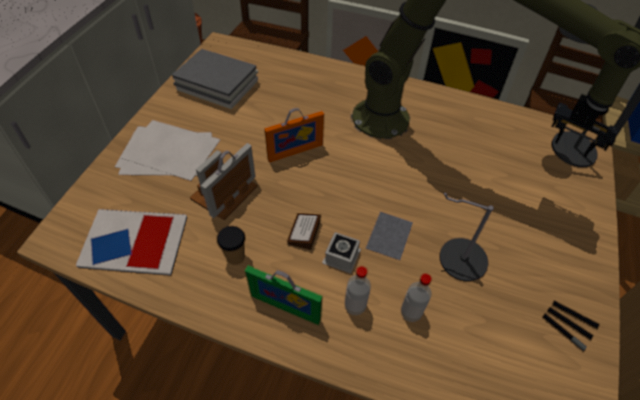

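View pics/top0.png

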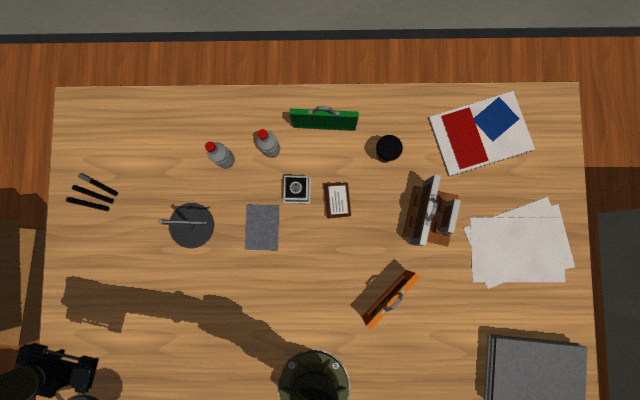

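The two frames in the rack are at scene (228,180) / top (432,212). The look-alikes are green at top (322,119) and orange at top (392,298). The grey aluminium frame with a loop at top (430,210) fits the print, and the smaller frame at top (450,215) is the spare. Next I'll measure from both clouds and take one enlarged crop.

```bash
python3 - <<'E'
from h import *
T=load('top0');S=load('scene0')
PT=cloud(T[1],T[2]);PS=cloud(S[1],S[2])
P=np.vstack([PT.reshape(-1,3),PS.reshape(-1,3)]);src=np.r_[np.zeros(256000),np.ones(256000)]
C=np.vstack([T[0].reshape(-1,3),S[0].reshape(-1,3)]).astype(int)
def at(u,v,r=1): return np.nanmedian(PT[v-r:v+r+1,u-r:u+r+1].reshape(-1,3),0).round(3)
for n,u,v in [('pad',262,227),('sock',296,188),('label',338,200),('b1',210,147),('b2',263,135),('cup',389,148),('base',185,235),('rod',180,222),('table',320,260),('loop',432,212)]: print(n,at(u,v))
def rect(name,c,r,zlo,zhi,extra=None):
    m=(np.hypot(P[:,0]-c[0],P[:,1]-c[1])<r)&(P[:,2]>zlo)&(P[:,2]<zhi)
    if extra is not None:m&=extra
    for k in(0,1):
        q=P[m&(src==k)]
        if len(q)<8: print(name,k,len(q));continue
        (cx,cy),(w,h),a=cv2.minAreaRect(q[:,:2].astype(np.float32)); print(name,'TS'[k],len(q),np.round([cx,cy,w,h],3),round(a,1),'med',np.nanmedian(q,0).round(3),'z',np.nanpercentile(q[:,2],[5,95]).round(3))
rect('sock',at(296,188),.075,.045,.065)
rect('label',at(338,200),.08,.010,.05)
rect('cup',at(389,148),.08,.1,.13)
rect('b1',at(210,147),.08,.03,.25)
rect('b2',at(263,135),.08,.03,.25)
c=at(432,212)
rect('rack/edge150-170',c,.16,.15,.172)
rect('loop',c,.1,.175,.24)
rect('spare',c,.16,.12,.14)
g=np.array([.62,-.3])
rect('rod',at(190,222),.17,.2,.3)
# zoom crop
a=cv2.resize(S[0][135:225,180:275],(570,540),interpolation=cv2.INTER_CUBIC);b=cv2.resize(T[0][170:255,395:470],(230,260),interpolation=cv2.INTER_CUBIC)
o=np.zeros((540,800,3),np.uint8);o[:,:570]=a;o[:260,570:]=b;b=cv2.resize(T[0][180:260,150:290],(230,131));o[270:401,570:]=b
cv2.imwrite('pics/crop.png',o[...,::-1])
E
```

```text
pad [0.505 0.17  0.001]
sock [0.628 0.054 0.055]
label [ 0.591 -0.081  0.03 ]
b1 [0.729 0.293 0.2  ]
b2 [0.764 0.14  0.2  ]
cup [ 0.743 -0.236  0.113]
base [0.479 0.424 0.007]
rod [0.509 0.354 0.259]
table [ 0.396 -0.022 -0.002]
loop [ 0.538 -0.339  0.207]
sock T 605 [0.628 0.058 0.078 0.078] 89.9 med [0.628 0.057 0.055] z [0.05 0.06]
sock S 676 [0.633 0.057 0.081 0.082] 89.4 med [0.638 0.059 0.057] z [0.051 0.061]
label T 806 [ 0.593 -0.078  0.111  0.078] 5.2 med [ 0.591 -0.078  0.03 ] z [0.017 0.04 ]
label S 860 [ 0.595 -0.078  0.117  0.079] 4.7 med [ 0.604 -0.074  0.03 ] z [0.016 0.041]
cup T 535 [ 0.746 -0.236  0.079  0.08 ] 44.5 med [ 0.746 -0.236  0.111] z [0.105 0.116]
cup S 600 [ 0.752 -0.237  0.079  0.081] 49.9 med [ 0.756 -0.235  0.112] z [0.104 0.116]
b1 T 500 [0.729 0.292 0.054 0.061] 57.5 med [0.722 0.285 0.131] z [0.044 0.2  ]
b1 S 877 [0.742 0.296 0.062 0.055] 86.5 med [0.752 0.294 0.128] z [0.041 0.201]
b2 T 463 [0.764 0.142 0.054 0.061] 27.5 med [0.757 0.136 0.132] z [0.05  0.201]
b2 S 857 [0.779 0.143 0.052 0.063] 9.9 med [0.788 0.145 0.128] z [0.041 0.201]
rack/edge150-170 T 466 [ 0.549 -0.343  0.02   0.21 ] 76.1 med [ 0.547 -0.34   0.162] z [0.153 0.166]
rack/edge150-170 S 479 [ 0.552 -0.344  0.024  0.212] 77.4 med [ 0.558 -0.344  0.163] z [0.152 0.167]
loop T 82 [ 0.55  -0.343  0.012  0.06 ] 75.0 med [ 0.546 -0.342  0.207] z [0.179 0.214]
loop S 84 [ 0.552 -0.346  0.015  0.059] 74.0 med [ 0.562 -0.346  0.204] z [0.179 0.215]
spare T 335 [ 0.539 -0.383  0.1    0.208] 76.5 med [ 0.534 -0.415  0.131] z [0.122 0.137]
spare S 458 [ 0.542 -0.383  0.104  0.215] 76.9 med [ 0.549 -0.362  0.132] z [0.121 0.138]
rod T 151 [0.508 0.348 0.128 0.014] 86.2 med [0.509 0.364 0.257] z [0.221 0.264]
rod S 228 [0.516 0.347 0.016 0.13 ] 0.4 med [0.516 0.385 0.255] z [0.21  0.265]
```

View pics/crop.png

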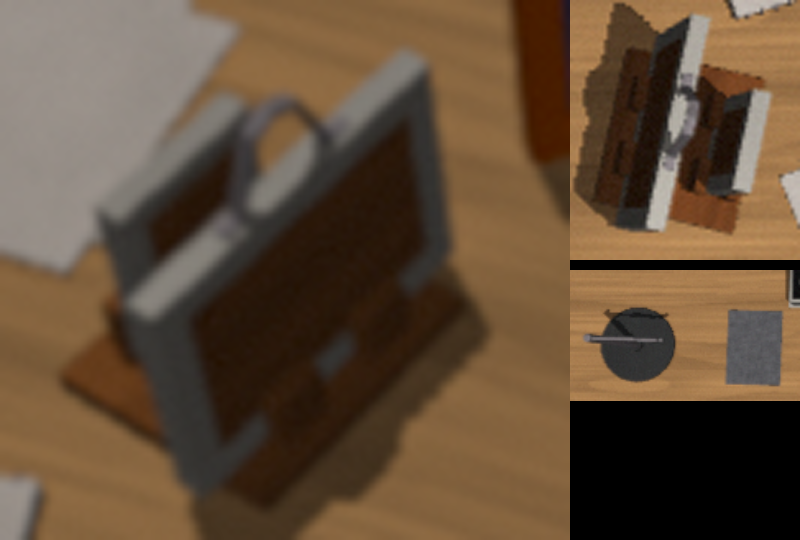

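The crop shows the grey frame with the steel loop (crop (280,140)), brown back toward +y and picture toward -y, and the spare without a loop behind it. So the print is confirmed. Next I need the stand pose and the print and label angles.

```bash
python3 - <<'E'
from h import *
for tag in('top0','scene0'):
    im,d,ci=load(tag);P=cloud(d,ci);I=im.astype(int);sat=I.max(2)-I.min(2)
    for n,c,r in(('pad',(.505,.17),.13),('base',(.5,.405),.12)):
        m=(np.hypot(P[...,0]-c[0],P[...,1]-c[1])<r)&(P[...,2]<.025)&(sat<28)
        m=cv2.morphologyEx(m.astype(np.uint8),cv2.MORPH_OPEN,np.ones((3,3)))
        nn,l,st,ce=cv2.connectedComponentsWithStats(m);k=1+st[1:,4].argmax();q=P[l==k]
        if n=='pad':print(tag,n,cv2.minAreaRect(q[:,:2].astype(np.float32)),np.median(q[:,2]))
        else: print(tag,n,cv2.minEnclosingCircle(q[:,:2].astype(np.float32)),np.median(q[:,2]))
    def line(n,m):
        q=P[m];v=cv2.fitLine(q[:,:2].astype(np.float32),cv2.DIST_HUBER,0,.01,.01).ravel();v=v*np.sign(v[0]) if 0 else v
        print(tag,n,m.sum(),'dir(x,y)',v[:2].round(3),'ang',np.degrees(np.arctan(v[1]/v[0])).round(1),'c',np.mean(q,0).round(4),'min',q.min(0).round(3),'max',q.max(0).round(3))
    X,Y,Z=P[...,0],P[...,1],P[...,2]
    line('rodlevel',(abs(X-.51)<.03)&(Y>.27)&(Y<.43)&(Z>.243)&(Z<.28))
    near=np.hypot(X-.55,Y+.343)<.13
    line('top edge',near&(abs(Z-.162)<.004));line('loop',near&(Z>.18)&(Z<.24))
    line('loop top',near&(Z>.208)&(Z<.24))
    a=near&(abs(Z-.162)<.004);q=P[a];print(np.percentile(q[:,2],[10,50,90]))
    line('label back edge',(np.hypot(X-.593,Y+.078)<.085)&(Z>.038)&(Z<.046))
s=get_state();print(R.from_rotvec(s['tool_rot']).as_matrix().round(3))
E
```

```text
top0 pad ((0.5061831474304199, 0.17175701260566711), (0.10826606303453445, 0.14960114657878876), 88.54698181152344) 0.000830873576840573
top0 base ((0.513202428817749, 0.4054919183254242), 0.07568518817424774) 0.008927761828585928
top0 rodlevel 131 dir(x,y) [0.035 0.999] ang 88.0 c [0.5099 0.3552 0.2568] min [0.505 0.284 0.243] max [0.517 0.411 0.267]
top0 top edge 373 dir(x,y) [ 0.972 -0.236] ang -13.6 c [ 0.5479 -0.3423  0.162 ] min [ 0.446 -0.374  0.158] max [ 0.651 -0.31   0.166]
top0 loop 76 dir(x,y) [ 0.965 -0.261] ang -15.1 c [ 0.5464 -0.3423  0.2039] min [ 0.523 -0.353  0.181] max [ 0.574 -0.333  0.217]
top0 loop top 35 dir(x,y) [ 0.982 -0.19 ] ang -11.0 c [ 0.5483 -0.3433  0.2115] min [ 0.532 -0.35   0.208] max [ 0.56  -0.335  0.217]
[0.15935419 0.16198357 0.16450407]
top0 label back edge 79 dir(x,y) [0.995 0.098] ang 5.6 c [ 0.5895 -0.0497  0.04  ] min [ 0.535 -0.077  0.038] max [ 0.643 -0.035  0.045]
scene0 pad ((0.508352518081665, 0.17136900126934052), (0.10826118290424347, 0.15160934627056122), 88.21985626220703) 0.0023502318327374956
scene0 base ((0.5162874460220337, 0.4051082730293274), 0.07474485784769058) 0.011144690392036222
scene0 rodlevel 176 dir(x,y) [0.04  0.999] ang 87.7 c [0.5154 0.3568 0.2569] min [0.508 0.282 0.244] max [0.523 0.412 0.268]
scene0 top edge 335 dir(x,y) [ 0.971 -0.238] ang -13.7 c [ 0.5539 -0.3437  0.1628] min [ 0.447 -0.377  0.158] max [ 0.654 -0.311  0.166]
scene0 loop 79 dir(x,y) [ 0.945 -0.327] ang -19.1 c [ 0.5588 -0.3461  0.2019] min [ 0.525 -0.358  0.18 ] max [ 0.582 -0.333  0.216]
scene0 loop top 34 dir(x,y) [ 0.946 -0.325] ang -19.0 c [ 0.5525 -0.3449  0.2123] min [ 0.536 -0.354  0.208] max [ 0.568 -0.337  0.216]
[0.15954697 0.16321663 0.16512581]
scene0 label back edge 136 dir(x,y) [0.994 0.108] ang 6.2 c [ 0.5964 -0.0498  0.0402] min [ 0.537 -0.071  0.038] max [ 0.649 -0.036  0.045]
[[-0.     0.225  0.974]
 [-0.002  0.974 -0.225]
 [-1.    -0.002  0.   ]]
```

Emit:
jog_arm --claw '[87,87,87,87,87]' --pt "-50 0 0" --pt "-100 0 0" --pt "-110 -35 35" --pt "-110 -70 70" --pt "-110 -104 106" --roll '[0,0,0,0,0]'

```text
time: 0.6
position: [0.2266, 0.5066, 0.3319]
tool_rot: [0.176, 1.563, -0.178]
ft_force: [1.7, -0.3, 0.3]
grip_width: 0.997
```

Emit:
jog_arm --claw '[87,87,87,87,87]' --pt "0 -35 35" --pt "0 -70 70" --pt "0 -105 105" --pt "0 -140 140" --pt "0 -174 176" --roll '[0,0,0,0,0]'

```text
time: 1.1
position: [0.3598, 0.2955, 0.332]
tool_rot: [0.176, 1.564, -0.178]
ft_force: [0.7, 0.3, -1.2]
grip_width: 1.003
```

Emit:
jog_arm --claw '[87,87,87,87,87]' --pt "0 -35 35" --pt "0 -70 70" --pt "0 -105 105" --pt "0 -140 140" --pt "0 -174 176" --roll '[0,0,0,0,0]'

```text
time: 1.6
position: [0.4929, 0.0844, 0.3322]
tool_rot: [0.177, 1.563, -0.178]
ft_force: [1.0, 0.6, 0.3]
grip_width: 0.998
```

Emit:
jog_arm --claw '[87,87,87,87,87]' --pt "0 -35 35" --pt "0 -70 70" --pt "0 -105 105" --pt "20 -135 135" --pt "65 -135 135" --roll '[-6,-12,-19,-19,-19]'

```text
time: 2.1
position: [0.5975, -0.0858, 0.2694]
tool_rot: [-0.081, 1.562, 0.071]
ft_force: [0.2, -0.6, 0.9]
grip_width: 0.998
```

Emit:
jog_arm --claw '[87,87,87,87,87]' --pt "50 0 0" --pt "100 0 0" --pt "140 0 0" --pt "140 0 0" --pt "140 0 0" --roll '[0,0,0,0,0]'

```text
time: 2.6
position: [0.5986, -0.0868, 0.1299]
tool_rot: [-0.082, 1.563, 0.07]
ft_force: [0.2, -0.6, 1.1]
grip_width: 0.998
```

```bash
cat >> h.py <<'E'
def go(tx,ty,tz,yaw=None):
    """print jog shift to TCP world target; yaw (deg) of tool y axis"""
    s=get_state();M=R.from_rotvec(s['tool_rot']).as_matrix();d=(np.array([tx,ty,tz])-s['position'])*1000
    y=np.degrees(np.arctan2(M[1,1],M[0,1])); print('t',s['time'],'pos',s['position'].round(4),'yaw',y.round(1),'down',M[:,0].round(3),'shift',(M.T@d).round(1),'roll',None if yaw is None else round(y-yaw,1),'F',np.round(s['ft_force'],1),'w',round(float(s['grip_width'])*87,1))
E
python3 - <<'E'
from h import *
snap('scene','scene1');im,d,ci=snap('top','top1')
go(.594,-.078,.007,95.8)
a=cv2.imread('pics/scene1.png')[180:280,250:390];b=cv2.imread('pics/top1.png')[140:260,250:410]
o=np.hstack([cv2.resize(a,(400,286)),cv2.resize(b,(381,286))]);cv2.imwrite('pics/c1.png',o)
E
```

```text
t 2.7 pos [ 0.6005 -0.087   0.1323] yaw 95.6 down [ 0.012 -0.007 -1.   ] shift [125.1  10.6  -7. ] roll -0.2 F [-0.3 -0.4  1.4] w 87.1
```

View pics/c1.png

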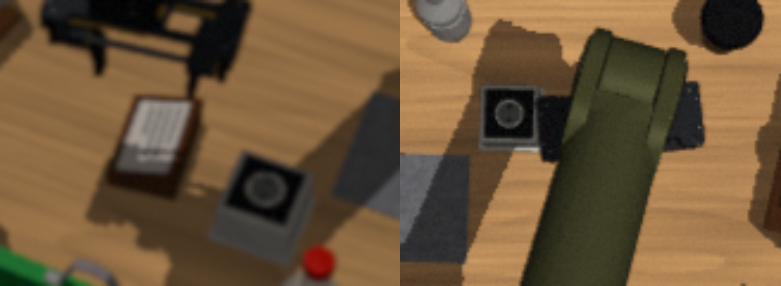

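The crop shows the open fingers above the block, clear of the socket. Next is the straight descent and a light grip.

Emit:
jog_arm --claw '[87,87,87,87,87]' --pt "25 10 -7" --pt "70 10 -7" --pt "100 10 -7" --pt "124 10 -7" --pt "124 10 -7" --roll '[0,0,0,0,0]'

```text
time: 3.2
position: [0.5933, -0.0781, 0.0074]
tool_rot: [-0.082, 1.56, 0.071]
ft_force: [-0.5, -0.6, 0.1]
grip_width: 0.997
```

```bash
python3 - <<'E'
from h import *
go(.594,-.078,.007,95.8)
E
```

```text
t 3.2 pos [ 0.5933 -0.0781  0.0074] yaw 95.6 down [ 0.01  -0.007 -1.   ] shift [0.4 0.  0.7] roll -0.2 F [-0.5 -0.6  0.1] w 86.7
```

Emit:
jog_arm --claw '[80,74,70,70,70]' --pt "0 0 0" --pt "0 0 0" --pt "0 0 0" --pt "0 0 0" --pt "0 0 0" --roll '[0,0,0,0,0]' --force 8

```text
time: 3.7
position: [0.5956, -0.0789, 0.0099]
tool_rot: [-0.082, 1.555, 0.07]
ft_force: [0.7, -1.7, 7.6]
grip_width: 0.884
```

```bash
python3 - <<'E'
from h import *
go(.508,-.078,.007,88)
E
```

```text
t 3.7 pos [ 0.5956 -0.0789  0.0099] yaw 95.6 down [ 0.014 -0.007 -1.   ] shift [  1.6   9.4 -87.1] roll 7.6 F [ 0.7 -1.7  7.6] w 76.9
```

Emit:
jog_arm --claw '[70,70,70,70,70]' --pt "0 1 -6" --pt "0 2 -14" --pt "0 3 -23" --pt "0 4 -32" --pt "0 5 -42" --roll '[0,0,0,0,0]'

```text
time: 4.2
position: [0.5537, -0.0778, 0.01]
tool_rot: [-0.083, 1.553, 0.07]
ft_force: [3.3, -0.3, 2.5]
grip_width: 0.882
```

```bash
python3 - <<'E'
from h import *
snap('scene','scene2')
go(.508,-.078,.010,88)
a=cv2.imread('pics/scene2.png')[180:280,230:390];cv2.imwrite('pics/c2.png',cv2.resize(a,(640,400)))
E
```

```text
t 4.25 pos [ 0.5521 -0.0779  0.0099] yaw 95.5 down [ 0.015 -0.006 -1.   ] shift [ -0.8   4.1 -43.9] roll 7.5 F [0.4 0.1 4. ] w 76.7
```

View pics/c2.png

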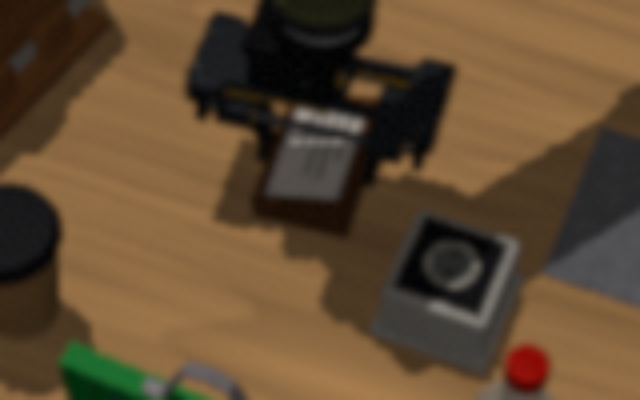

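```bash
python3 - <<'E'
from h import *
for t in('scene0','scene2'):
    im,d,ci=load(t);P=cloud(d,ci);m=(abs(P[...,0]-.6)<.1)&(P[...,1]>-.105)&(P[...,1]<-.03)&(P[...,2]>.008)&(P[...,2]<.045)
    q=P[m];print(t,len(q),np.percentile(q[:,0],[95,98,99.5]).round(4))
E
```

```text
scene0 755 [0.6503 0.6522 0.6537]
scene2 579 [0.6087 0.6106 0.6128]
```

Emit:
jog_arm --claw '[70,70,70,70,70]' --pt "0 0 -8" --pt "0 1 -17" --pt "0 2 -26" --pt "0 3 -35" --pt "0 4 -44" --roll '[0,2,4,6,7.5]'

```text
time: 4.75
position: [0.5087, -0.0785, 0.0099]
tool_rot: [0.023, 1.552, -0.032]
ft_force: [4.6, -0.2, 2.6]
grip_width: 0.884
```

```bash
python3 - <<'E'
from h import *
t='scene3';snap('scene',t);snap('top','top3')
go(.508,.1715,.010,88)
im,d,ci=load(t);P=cloud(d,ci);m=(abs(P[...,0]-.56)<.1)&(P[...,1]>-.115)&(P[...,1]<-.03)&(P[...,2]>.008)&(P[...,2]<.045)
q=P[m];print(t,len(q),np.percentile(q[:,0],[95,98,99.5]).round(4))
E
```

```text
t 4.85 pos [ 0.5073 -0.0784  0.0098] yaw 88.0 down [ 0.016 -0.006 -1.   ] shift [ -1.7 249.8  -8. ] roll -0.0 F [ 0.7 -1.   5.4] w 76.7
scene3 594 [0.5642 0.5656 0.5667]
```

Emit:
jog_arm --claw '[70,70,70,70,70]' --pt "0 8 0" --pt "0 22 -1" --pt "0 38 -1" --pt "-0.5 55 -2" --pt "-0.5 70 -2" --roll '[0,0,0,0,0]'

```text
time: 5.35
position: [0.5064, -0.01, 0.0097]
tool_rot: [0.021, 1.557, -0.034]
ft_force: [0.1, -6.0, 5.0]
grip_width: 0.884
```

Emit:
jog_arm --claw '[70,70,70,70,70]' --pt "0 16 0" --pt "0 33 -1" --pt "0 50 -1" --pt "-0.5 67 -2" --pt "-0.5 84 -3" --roll '[0,0,0,0,0]'

```text
time: 5.85
position: [0.5054, 0.0714, 0.0094]
tool_rot: [0.019, 1.559, -0.039]
ft_force: [0.5, -8.0, 7.5]
grip_width: 0.883
```

```bash
python3 - <<'E'
from h import *
go(.508,.1715,.010,88)
E
```

```text
t 5.85 pos [0.5054 0.0714 0.0094] yaw 87.9 down [ 0.011 -0.013 -1.   ] shift [ -1.8 100.1  -1.1] roll -0.1 F [ 0.5 -8.   7.5] w 76.8
```

Emit:
jog_arm --claw '[70,70,70,70,70]' --pt "0 14 0" --pt "-0.5 30 0" --pt "-0.5 46 0" --pt "-1 60 0" --pt "-1 70 0" --roll '[0,0,0,0,0]'

```text
time: 6.35
position: [0.5067, 0.1392, 0.0092]
tool_rot: [0.015, 1.562, -0.042]
ft_force: [-0.5, -9.1, 7.7]
grip_width: 0.884
```

Emit:
jog_arm --claw '[70,70,70,70,70]' --pt "0 10 0" --pt "0 20 0" --pt "0 29 0" --pt "0 30 0" --pt "0 30 0" --roll '[0,0,0,0,0]'

```text
time: 6.85
position: [0.5072, 0.1661, 0.0089]
tool_rot: [0.012, 1.564, -0.046]
ft_force: [-1.1, -5.6, 9.2]
grip_width: 0.877
```

Emit:
jog_arm --claw '[83,87,87,87,87]' --pt "0 0 0" --pt "0 0 0" --pt "0 0 0" --pt "0 0 0" --pt "0 0 0" --roll '[0,0,0,0,0]'

```text
time: 7.35
position: [0.5068, 0.1664, 0.0086]
tool_rot: [0.012, 1.565, -0.045]
ft_force: [-0.9, 0.3, 0.2]
grip_width: 1.0
```

```bash
python3 - <<'E'
from h import *
go(.508,.1715,.010,88)
E
```

```text
t 7.35 pos [0.5068 0.1664 0.0086] yaw 87.9 down [ 0.005 -0.022 -1.   ] shift [-1.5  5.1  1.1] roll -0.1 F [-0.9  0.3  0.2] w 87.0
```

Emit:
jog_arm --claw '[87,87,87,87,87]' --pt "-20 0 0" --pt "-60 1 0" --pt "-110 2 0" --pt "-160 3 0" --pt "-210 4 0" --roll '[0,0,0,0,0]'

```text
time: 7.85
position: [0.5053, 0.1748, 0.2204]
tool_rot: [0.012, 1.565, -0.045]
ft_force: [1.0, 0.1, 0.2]
grip_width: 0.999
```

Emit:
jog_arm --claw '[87,87,87,87,87]' --pt "-40 -30 0" --pt "-60 -75 -2" --pt "-60 -125 -5" --pt "-60 -175 -6" --pt "-60 -225 -8" --roll '[0,0,0,0,0]'

```text
time: 8.35
position: [0.4884, -0.0494, 0.2854]
tool_rot: [0.013, 1.564, -0.044]
ft_force: [0.8, 0.8, -0.2]
grip_width: 1.0
```

```bash
python3 - <<'E'
from h import *
im,d,ci=snap('scene','scene4');im2,d2,ci2=snap('top','top4')
go(.4815,-.3265,.26,76.4)
for (d,ci) in((d,ci),(d2,ci2)):
    P=cloud(d,ci);m=(abs(P[...,0]-.508)<.12)&(abs(P[...,1]-.17)<.1)&(P[...,2]>.010)&(P[...,2]<.05)
    m=cv2.morphologyEx(m.astype(np.uint8),cv2.MORPH_OPEN,np.ones((3,3)))>0
    q=P[m];print(len(q),cv2.minAreaRect(q[:,:2].astype(np.float32)))
    m=(abs(P[...,0]-.508)<.12)&(abs(P[...,1]-.17)<.1)&(P[...,2]>.038)&(P[...,2]<.046)
    if m.sum()>5:print('back',cv2.fitLine(P[m][:,:2].astype(np.float32),cv2.DIST_HUBER,0,.01,.01).ravel())
E
```

```text
t 8.45 pos [ 0.4879 -0.0562  0.2858] yaw 87.2 down [ 0.006 -0.022 -1.   ] shift [  31.6 -269.6    6.7] roll 10.8 F [ 0.9  0.8 -0.8] w 87.2
848 ((0.5073431134223938, 0.16563081741333008), (0.07913628220558167, 0.11802250146865845), 87.2948226928711)
back [ 0.9971412  -0.07556133  0.4998047   0.19723375]
825 ((0.5047030448913574, 0.16791291534900665), (0.07908021658658981, 0.11037437617778778), 87.80864715576172)
back [ 0.9989221  -0.04641825  0.51616544  0.19634569]
```

The label is on the pad, within 5 mm and square. Now to the print.

Emit:
jog_arm --claw '[87,87,87,87,87]' --pt "0 -50 1" --pt "0 -100 2" --pt "0 -150 4" --pt "0 -200 5" --pt "0 -245 6" --roll '[0,3,6,9,10.8]'

```text
time: 8.95
position: [0.4821, -0.2986, 0.2916]
tool_rot: [0.171, 1.552, -0.202]
ft_force: [-0.4, 1.0, -0.8]
grip_width: 1.003
```

```bash
python3 - <<'E'
from h import *
im,d,ci=snap('scene','scene5')
go(.4815,-.3265,.133,76.4)
a=cv2.imread('pics/scene5.png')[110:230,160:290];cv2.imwrite('pics/c5.png',cv2.resize(a,(650,600),interpolation=cv2.INTER_CUBIC))
E
```

```text
t 9.0 pos [ 0.4784 -0.3093  0.2908] yaw 75.6 down [ 0.004 -0.032 -0.999] shift [158.3 -11.1   5.4] roll -0.8 F [-1.9 -5.6  1.3] w 87.0
```

View pics/c5.png

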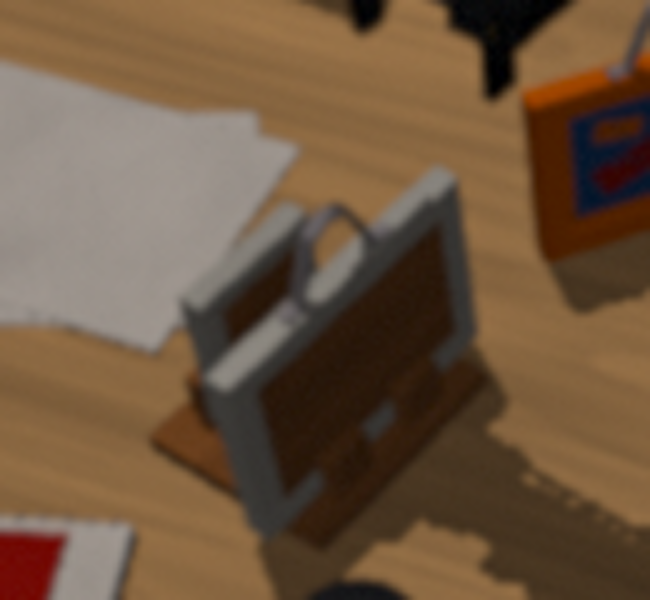

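Emit:
jog_arm --claw '[87,87,87,87,87]' --pt "20 -11 5" --pt "60 -11 5" --pt "85 -11 5" --pt "85 -11 5" --pt "85 -11 5" --roll '[-0.8,-0.8,-0.8,-0.8,-0.8]'

```text
time: 9.5
position: [0.4811, -0.3236, 0.2066]
tool_rot: [0.161, 1.556, -0.21]
ft_force: [0.1, 0.2, 0.5]
grip_width: 0.995
```

```bash
python3 - <<'E'
from h import *
go(.4815,-.3265,.133,76.4)
E
```

```text
t 9.5 pos [ 0.4811 -0.3236  0.2066] yaw 76.4 down [ 0.003 -0.032 -0.999] shift [73.7 -0.5  0.3] roll 0.0 F [0.1 0.2 0.5] w 86.6
```

Emit:
jog_arm --claw '[87,87,87,87,87]' --pt "25 0 0" --pt "50 0 0" --pt "73 0 0" --pt "73 0 0" --pt "73 0 0" --roll '[0,0,0,0,0]'

```text
time: 10.0
position: [0.4823, -0.3263, 0.1355]
tool_rot: [0.16, 1.554, -0.21]
ft_force: [0.3, 0.6, -0.1]
grip_width: 0.999
```

Emit:
jog_arm --claw '[50,30,10,10,10]' --pt "0 0 0" --pt "0 0 0" --pt "0 0 0" --pt "0 0 0" --pt "0 0 0" --roll '[0,0,0,0,0]' --force 20

```text
time: 10.5
position: [0.4824, -0.3263, 0.1357]
tool_rot: [0.16, 1.554, -0.21]
ft_force: [-0.8, -0.3, -0.1]
grip_width: 0.63
```

Emit:
jog_arm --claw '[10,10,10,10,10]' --pt "0 0 0" --pt "0 0 0" --pt "0 0 0" --pt "0 0 0" --pt "0 0 0" --roll '[0,0,0,0,0]' --force 50

```text
time: 11.0
position: [0.4824, -0.3262, 0.1357]
tool_rot: [0.16, 1.554, -0.21]
ft_force: [-0.2, 0.5, -0.3]
grip_width: 0.198
```

```bash
python3 - <<'E'
from h import *
go(.4815,-.3265,.133,76.4)
im,d,ci=snap('scene','scene6')
a=cv2.imread('pics/scene6.png')[90:230,160:290];cv2.imwrite('pics/c6.png',cv2.resize(a,(557,600),interpolation=cv2.INTER_CUBIC))
E
```

```text
t 11.0 pos [ 0.4824 -0.3262  0.1357] yaw 76.5 down [ 0.005 -0.033 -0.999] shift [ 2.7 -0.5 -0.8] roll 0.1 F [-0.2  0.5 -0.3] w 17.2
```

View pics/c6.png

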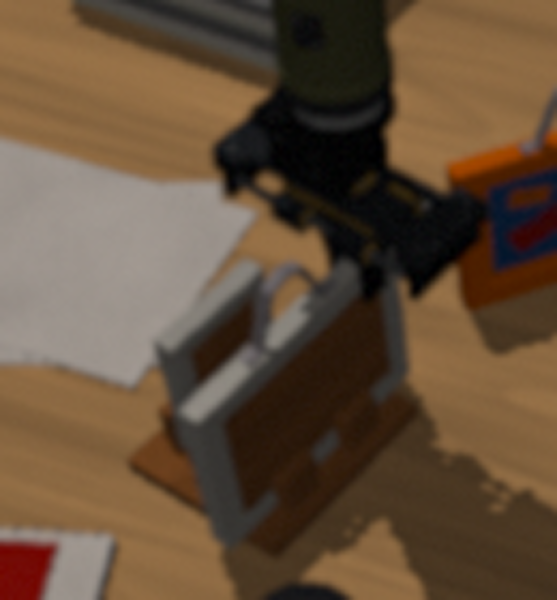

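The crop shows the fingers on the near end of the top rail, clear of the loop, and the opening is 17 mm. Lifting straight up.

Emit:
jog_arm --claw '[10,10,10,10,10]' --pt "-8 0 0" --pt "-18 -0.5 0" --pt "-30 -1 0" --pt "-45 -1.5 0" --pt "-60 -2 0" --roll '[0,0,0,0,0]' --force 60

```text
time: 11.55
position: [0.4816, -0.3263, 0.1973]
tool_rot: [0.16, 1.553, -0.21]
ft_force: [0.9, 1.1, -3.6]
grip_width: 0.202
```

Emit:
jog_arm --claw '[10,10,10,10,10]' --pt "-20 -0.5 0" --pt "-45 -1 0" --pt "-70 -2 0" --pt "-90 -3 0" --pt "-90 -3 0" --roll '[0,0,0,0,0]'

```text
time: 12.05
position: [0.4816, -0.3279, 0.2912]
tool_rot: [0.159, 1.547, -0.212]
ft_force: [-0.5, -0.8, -4.2]
grip_width: 0.206
```

```bash
cat >> h.py <<'E'
def printpose(tags):
    s=get_state();M=R.from_rotvec(s['tool_rot']).as_matrix();g=s['position']-M[:,0]*.0187
    for t in tags:
        im,d,ci=load(t);P=cloud(d,ci);q=P.reshape(-1,3)-g
        c=im.reshape(-1,3).astype(int)
        l=np.c_[q@M[:,1],q@M[:,2],q[:,2]]  # along jaws, along tool z, height over grasp pt
        m=(abs(l[:,0])<.03)&(l[:,1]<.2)&(l[:,1]>.012)&(l[:,2]>-.17)&(l[:,2]<.09)
        def med(n,mm):
            if mm.sum()>4: print(t,n,mm.sum(),'jaw,z,h',l[mm].mean(0).round(4),'world',(q[mm]+g).mean(0).round(4))
        e=m&(l[:,1]>.13)&(l[:,1]<.165)&(c.min(1)>95)&(l[:,2]>-.03); med('edge far',e)
        e=m&(l[:,1]>.01)&(l[:,1]<.035)&(c.min(1)>95)&(l[:,2]>-.02)&(l[:,2]<.025); med('edge near',e)
        top=m&(l[:,1]>.03)&(l[:,1]<.12)&(l[:,2]>.03)
        if top.sum():
            h=np.sort(l[top][:,2])[-12:].mean();med('loop top',top&(l[:,2]>h-.008));med('loop all',top)
            print('  loop z range',np.percentile(l[top][:,1],[2,98]).round(4))
E
python3 - <<'E'
from h import *
snap('scene','scene7');snap('top','top7')
go(.45,-.0,.35,88);printpose(['scene7','top7'])
a=cv2.imread('pics/scene7.png')[60:220,160:320];b=cv2.imread('pics/top7.png')[150:270,370:490]
cv2.imwrite('pics/c7.png',np.hstack([cv2.resize(a,(400,400)),cv2.resize(b,(400,400))]))
E
```

```text
t 12.15 pos [ 0.4803 -0.3263  0.2875] yaw 76.4 down [ 0.006 -0.032 -0.999] shift [ -73.2  308.1 -105. ] roll -11.6 F [ 0.   0.7 -4.1] w 17.0
scene7 edge far 60 jaw,z,h [-0.0016  0.1474  0.0114] world [ 0.623  -0.3615  0.3176]
scene7 loop top 47 jaw,z,h [-0.0006  0.0351  0.0792] world [ 0.5137 -0.3319  0.3854]
scene7 loop all 185 jaw,z,h [-0.      0.0584  0.0624] world [ 0.5365 -0.3374  0.3686]
  loop z range [0.0306 0.1007]
top7 edge far 97 jaw,z,h [-0.      0.1477  0.0086] world [ 0.6238 -0.3601  0.3148]
top7 loop top 16 jaw,z,h [0.0214 0.0326 0.0753] world [ 0.5164 -0.3101  0.3815]
top7 loop all 113 jaw,z,h [0.0031 0.0621 0.0548] world [ 0.541  -0.3355  0.361 ]
  loop z range [0.0307 0.0929]
```

View pics/c7.png

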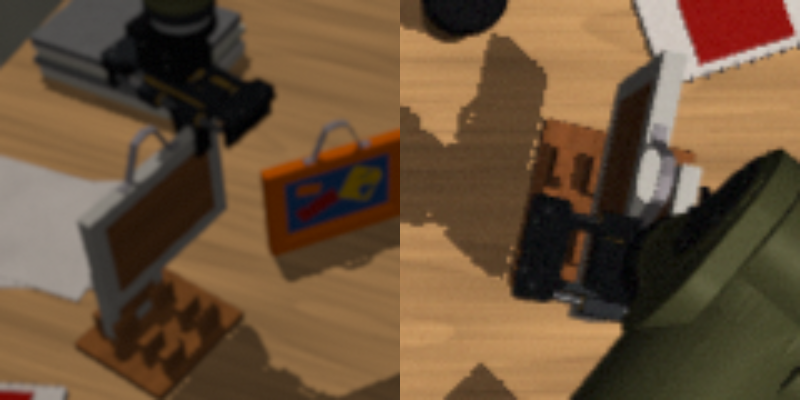

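The print hangs level in the grip, far edge about 10 mm above the grasp point, with the slots clear below. Carrying it toward the stand.

Emit:
jog_arm --claw '[10,10,10,10,10]' --pt "-3 12 -3" --pt "-5 35 -8" --pt "-5 65 -16" --pt "-5 97 -24" --pt "-5 130 -32" --roll '[0,-1,-3,-5,-7]'

```text
time: 12.65
position: [0.4785, -0.191, 0.2867]
tool_rot: [0.064, 1.563, -0.114]
ft_force: [1.3, 0.8, -3.9]
grip_width: 0.199
```

```bash
python3 - <<'E'
from h import *
go(.478,.0,.29,88)
E
```

```text
t 12.65 pos [ 0.4785 -0.191   0.2867] yaw 83.5 down [ 0.004 -0.032 -0.999] shift [ -9.4 189.5 -22.1] roll -4.5 F [ 1.3  0.8 -3.9] w 17.3
```

Emit:
jog_arm --claw '[10,10,10,10,10]' --pt "-2 35 -4" --pt "-4 72 -8" --pt "-6 110 -13" --pt "-8 148 -18" --pt "-9 185 -22" --roll '[-1,-2,-3,-4,-4.5]'

```text
time: 13.15
position: [0.4764, -0.0028, 0.2885]
tool_rot: [0.002, 1.568, -0.051]
ft_force: [0.6, 0.9, -3.4]
grip_width: 0.201
```

```bash
python3 - <<'E'
from h import *
go(.443,.2,.29,88)
E
```

```text
t 13.15 pos [ 0.4764 -0.0028  0.2885] yaw 88.0 down [ 0.002 -0.031 -1.   ] shift [ -7.9 201.4 -40.3] roll 0.0 F [ 0.6  0.9 -3.4] w 17.5
```

Emit:
jog_arm --claw '[10,10,10,10,10]' --pt "-2 35 -5" --pt "-3 75 -12" --pt "-5 120 -22" --pt "-6 162 -32" --pt "-7 190 -40" --roll '[0,0,0,0,0]'

```text
time: 13.65
position: [0.4407, 0.1919, 0.2876]
tool_rot: [-0.001, 1.571, -0.049]
ft_force: [-1.1, -0.1, -4.6]
grip_width: 0.199
```

Emit:
jog_arm --claw '[10,10,10,10,10]' --pt "10 0 0" --pt "30 1 0" --pt "55 2 0" --pt "75 2 0" --pt "85 3 0" --roll '[0,0,0,0,0]'

```text
time: 14.15
position: [0.4391, 0.1903, 0.1993]
tool_rot: [-0.002, 1.575, -0.053]
ft_force: [-0.3, -0.1, -3.4]
grip_width: 0.202
```

Emit:
jog_arm --claw '[10,10]' --pt "0 0 0" --pt "0 0 0" --roll '[0,0]'

```text
time: 14.35
position: [0.4389, 0.1898, 0.199]
tool_rot: [-0.003, 1.576, -0.054]
ft_force: [0.8, 0.8, -3.6]
grip_width: 0.203
```

```bash
python3 - <<'E'
from h import *
snap('scene','scene8');snap('top','top8')
go(.443,.308,.203,88);printpose(['scene8','top8'])
for t in('scene8','top8'):
    im,d,ci=load(t);P=cloud(d,ci);X,Y,Z=P[...,0],P[...,1],P[...,2]
    m=(abs(X-.515)<.06)&(Y>.15)&(Y<.225)&(Z>.235)&(Z<.32);print(t,'loop hi',m.sum(),P[m].mean(0).round(4),P[m].min(0).round(4),P[m].max(0).round(4))
    m=(abs(X-.51)<.03)&(Y>.27)&(Y<.43)&(Z>.243)&(Z<.28);print('rod',m.sum(),P[m].mean(0).round(4),P[m].min(0).round(3),P[m].max(0).round(3))
    m=(X>.55)&(X<.65)&(Y>.15)&(Y<.225)&(Z>.21)&(Z<.26);print('edge',m.sum(),P[m].mean(0).round(4),P[m].max(0).round(4))
a=cv2.imread('pics/scene8.png')[150:320,380:550];b=cv2.imread('pics/top8.png')[150:290,150:290]
cv2.imwrite('pics/c8.png',np.hstack([cv2.resize(a,(400,400)),cv2.resize(b,(400,400))]))
E
```

```text
t 14.45 pos [0.4397 0.1905 0.2001] yaw 88.2 down [-0.004 -0.034 -0.999] shift [ -6.9 117.4  -0.5] roll 0.2 F [ 0.3 -0.2 -4. ] w 17.6
scene8 edge far 74 jaw,z,h [-0.0013  0.1468  0.0038] world [0.5865 0.1853 0.2226]
scene8 loop top 50 jaw,z,h [-0.0021  0.0344  0.0733] world [0.4743 0.1904 0.2922]
scene8 loop all 165 jaw,z,h [-0.0007  0.0531  0.0607] world [0.493  0.1908 0.2795]
  loop z range [0.0303 0.0947]
top8 edge far 81 jaw,z,h [0.     0.1479 0.0022] world [0.5876 0.1865 0.221 ]
top8 loop top 50 jaw,z,h [0.0004 0.07   0.0531] world [0.5099 0.1911 0.2719]
top8 loop all 76 jaw,z,h [0.0003 0.0683 0.0479] world [0.5082 0.1908 0.2668]
  loop z range [0.0451 0.0938]
scene8 loop hi 466 [0.4786 0.1875 0.291 ] [0.4565 0.1503 0.2353] [0.545  0.2249 0.3199]
rod 178 [0.5155 0.3569 0.2567] [0.507 0.283 0.244] [0.527 0.411 0.269]
edge 166 [0.5868 0.1852 0.2221] [0.6188 0.1954 0.2289]
top8 loop hi 113 [0.5011 0.1846 0.2668] [0.4627 0.1501 0.2353] [0.5402 0.1966 0.297 ]
rod 125 [0.51   0.3592 0.2565] [0.504 0.29  0.245] [0.518 0.413 0.268]
edge 161 [0.5817 0.1863 0.2211] [0.612  0.1972 0.2279]
```

View pics/c8.png

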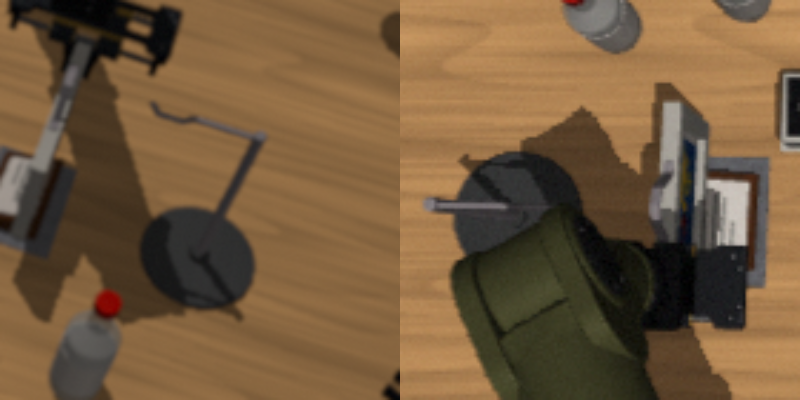

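The view shows the print aligned with the hook (rod row 205 and loop row 205 in the top crop), with a slight droop. I'll raise it 5 mm and bring it in.

Emit:
jog_arm --claw '[10,10,10,10,10]' --pt "-5 3 0" --pt "-6 12 0" --pt "-7 25 0" --pt "-7 38 0" --pt "-7 50 0" --roll '[0,0,0,0,0]'

```text
time: 14.95
position: [0.4411, 0.2427, 0.2053]
tool_rot: [-0.003, 1.574, -0.051]
ft_force: [0.2, -0.3, -4.6]
grip_width: 0.2
```

Emit:
jog_arm --claw '[10,10]' --pt "0 8 0" --pt "0 12 0" --roll '[0,0]'

```text
time: 15.15
position: [0.4409, 0.2564, 0.2045]
tool_rot: [-0.005, 1.574, -0.05]
ft_force: [-0.1, -0.8, -4.2]
grip_width: 0.202
```

```bash
python3 - <<'E'
from h import *
snap('scene','scene9');snap('top','top9')
go(.441,.308,.205,88);printpose(['scene9','top9'])
a=cv2.imread('pics/scene9.png')[150:270,400:520];b=cv2.imread('pics/top9.png')[180:260,150:270]
cv2.imwrite('pics/c9.png',np.hstack([cv2.resize(a,(400,400)),cv2.resize(b,(400,400))]))
E
```

```text
t 15.25 pos [0.4412 0.2553 0.2046] yaw 88.3 down [-0.004 -0.035 -0.999] shift [-2.2 52.6 -1.7] roll 0.3 F [-0.9 -0.7 -4. ] w 17.8
scene9 edge far 79 jaw,z,h [0.0012 0.1478 0.0045] world [0.5891 0.253  0.2278]
scene9 loop top 48 jaw,z,h [-0.0028  0.0347  0.0744] world [0.4762 0.2547 0.2977]
scene9 loop all 174 jaw,z,h [0.0005 0.0536 0.0604] world [0.4951 0.257  0.2837]
  loop z range [0.0305 0.0972]
top9 edge far 91 jaw,z,h [0.0016 0.1475 0.0031] world [0.5888 0.2534 0.2264]
top9 loop top 47 jaw,z,h [0.0012 0.0675 0.0544] world [0.509  0.2571 0.2777]
top9 loop all 84 jaw,z,h [0.0019 0.0677 0.0484] world [0.5092 0.2575 0.2717]
  loop z range [0.0336 0.0932]
```

View pics/c9.png

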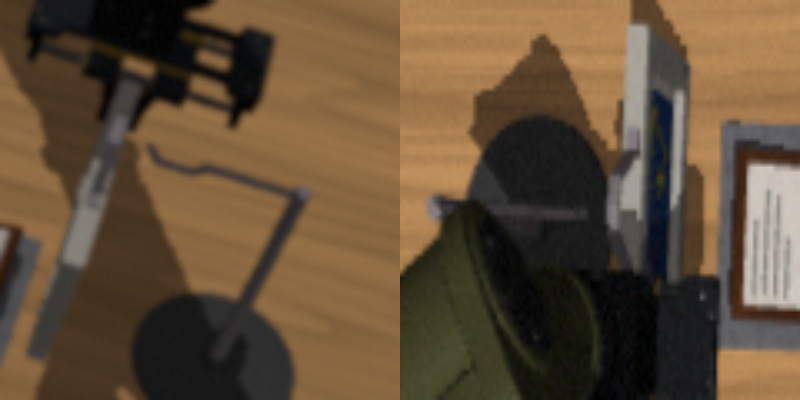

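Emit:
jog_arm --claw '[10,10,10,10,10]' --pt "0 5 0" --pt "-1 12 0" --pt "-1 20 0" --pt "-1.5 28 0" --pt "-1.5 34 -1" --roll '[0,0,0,0,0]'

```text
time: 15.75
position: [0.4411, 0.2905, 0.2049]
tool_rot: [-0.005, 1.574, -0.05]
ft_force: [-0.9, 0.0, -3.6]
grip_width: 0.199
```

Emit:
jog_arm --claw '[10,10,10,10]' --pt "0 6 0" --pt "0 12 0" --pt "0 17 0" --pt "0 17 0" --roll '[0,0,0,0]'

```text
time: 16.15
position: [0.4415, 0.3083, 0.2042]
tool_rot: [-0.005, 1.574, -0.049]
ft_force: [-0.4, 0.4, -3.7]
grip_width: 0.201
```

```bash
python3 - <<'E'
from h import *
snap('scene','scene10');snap('top','top10')
go(.441,.308,.179,88);printpose(['scene10','top10'])
a=cv2.imread('pics/scene10.png')[150:270,400:520];b=cv2.imread('pics/top10.png')[180:260,150:270]
cv2.imwrite('pics/c10.png',np.hstack([cv2.resize(a,(400,400)),cv2.resize(b,(400,400))]))
E
```

```text
t 16.25 pos [0.4417 0.3072 0.2043] yaw 88.3 down [-0.004 -0.035 -0.999] shift [25.3  1.6 -0.7] roll 0.3 F [-1.4 -0.8 -4.1] w 17.6
scene10 edge far 74 jaw,z,h [0.0009 0.1475 0.0046] world [0.5893 0.3047 0.2275]
scene10 loop top 50 jaw,z,h [-0.0011  0.0349  0.0758] world [0.4769 0.3084 0.2988]
scene10 loop all 215 jaw,z,h [0.0001 0.057  0.0576] world [0.499  0.3084 0.2805]
  loop z range [0.0306 0.0971]
top10 edge far 88 jaw,z,h [0.0011 0.1471 0.0031] world [0.5889 0.3049 0.2261]
top10 loop top 11 jaw,z,h [-0.0021  0.0461  0.0658] world [0.4881 0.3067 0.2887]
top10 loop all 107 jaw,z,h [0.0022 0.0653 0.048 ] world [0.5073 0.3099 0.2709]
  loop z range [0.0314 0.0916]
```

View pics/c10.png

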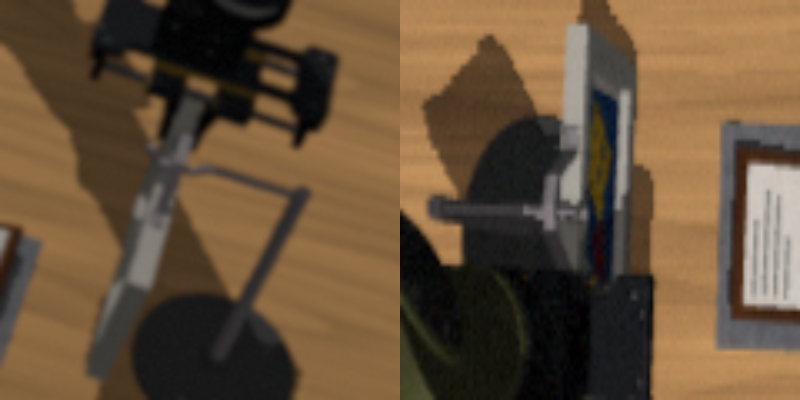

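The rod passes through the loop, with the tip visible on the picture side at top crop (580,213). Lowering gently while watching the force.

Emit:
jog_arm --claw '[10,10,10,10,10]' --pt "4 0 0" --pt "9 0 0" --pt "14 1 0" --pt "18 1 0" --pt "21 1 0" --roll '[0,0,0,0,0]'

```text
time: 16.75
position: [0.4414, 0.3073, 0.1826]
tool_rot: [-0.005, 1.574, -0.051]
ft_force: [-0.6, 0.8, -3.3]
grip_width: 0.206
```

Emit:
jog_arm --claw '[10,10]' --pt "1 0 0" --pt "2 0 0" --roll '[0,0]'

```text
time: 16.95
position: [0.4414, 0.3072, 0.1804]
tool_rot: [-0.005, 1.575, -0.051]
ft_force: [0.6, 0.5, -4.3]
grip_width: 0.201
```

Emit:
jog_arm --claw '[10,10]' --pt "1 0 0" --pt "2 0 0" --roll '[0,0]'

```text
time: 17.15
position: [0.4415, 0.3071, 0.1785]
tool_rot: [-0.005, 1.574, -0.051]
ft_force: [-0.1, 0.1, -2.6]
grip_width: 0.201
```

Emit:
jog_arm --claw '[10,10]' --pt "1 0 0" --pt "1.5 0 0" --roll '[0,0]'

```text
time: 17.35
position: [0.442, 0.3073, 0.1777]
tool_rot: [-0.004, 1.573, -0.05]
ft_force: [1.0, -1.0, 0.1]
grip_width: 0.197
```

Emit:
jog_arm --claw '[10,10,10]' --pt "0 0 0" --pt "0 0 0" --pt "0 0 0" --roll '[0,0,0]' --force 5

```text
time: 17.65
position: [0.442, 0.3074, 0.1778]
tool_rot: [-0.004, 1.573, -0.05]
ft_force: [-0.9, -1.3, -1.4]
grip_width: 0.206
```

Emit:
jog_arm --claw '[18.5,20,22,25,28]' --pt "0 0 0" --pt "0 0 0" --pt "0 0 0" --pt "0 0 0" --pt "0 0 0" --roll '[0,0,0,0,0]'

```text
time: 18.15
position: [0.4422, 0.3075, 0.178]
tool_rot: [-0.004, 1.573, -0.05]
ft_force: [-0.4, 0.6, 0.9]
grip_width: 0.298
```

Emit:
jog_arm --claw '[40,50,60,70,70]' --pt "0 0 0" --pt "0 0 0" --pt "0 0 0" --pt "0 0 0" --pt "0 0 0" --roll '[0,0,0,0,0]'

```text
time: 18.65
position: [0.4422, 0.3075, 0.178]
tool_rot: [-0.004, 1.573, -0.05]
ft_force: [-0.2, -0.5, 0.4]
grip_width: 0.691
```

```bash
cat >> h.py <<'E'
def hang(tags):
    for t in tags:
        im,d,ci=load(t);P=cloud(d,ci);X,Y,Z=P[...,0],P[...,1],P[...,2]
        for n,a,b in(('far',.57,.63),('near',.385,.43)):
            m=(X>a)&(X<b)&(abs(Y-.308)<.03)&(Z>.15)&(Z<.24)
            if m.sum()>5:print(t,n,m.sum(),P[m].mean(0).round(4),'zmax',np.percentile(Z[m],95).round(4),'y',np.percentile(Y[m],[5,95]).round(4),'xmax',X[m].max().round(4),'xmin',X[m].min().round(4))
        m=(abs(X-.512)<.045)&(abs(Y-.308)<.03)&(Z>.208)&(Z<.26)
        if m.sum()>5:print(t,'loop',m.sum(),P[m].mean(0).round(4),'x',X[m].min().round(4),X[m].max().round(4),'zmax',Z[m].max().round(4))
E
python3 - <<'E'
from h import *
snap('scene','scene11');snap('top','top11')
go(.441,.308,.28,88);hang(['scene11','top11'])
E
```

```text
t 18.75 pos [0.4422 0.3075 0.178 ] yaw 88.3 down [-0.003 -0.034 -0.999] shift [-102.    -3.    -1.4] roll 0.3 F [0.7 0.7 0.7] w 66.3
scene11 far 191 [0.6035 0.304  0.1907] zmax 0.2041 y [0.2956 0.3127] xmax 0.6217 xmin 0.5712
scene11 near 26 [0.4198 0.3075 0.1971] zmax 0.2092 y [0.3003 0.3176] xmax 0.4296 xmin 0.4047
scene11 loop 148 [0.5238 0.3078 0.2426] x 0.4692 0.5503 zmax 0.2597
top11 far 154 [0.5942 0.3036 0.1924] zmax 0.2034 y [0.297 0.314] xmax 0.6159 xmin 0.5703
top11 loop 135 [0.5093 0.3104 0.2431] x 0.4713 0.5426 zmax 0.2596
```

Emit:
jog_arm --claw '[70,70,70,70,70]' --pt "-10 0 0" --pt "-28 -1 0" --pt "-50 -2 -1" --pt "-80 -3 -1" --pt "-110 -4 -1" --roll '[0,0,0,0,0]'

```text
time: 19.25
position: [0.4413, 0.3071, 0.2898]
tool_rot: [-0.004, 1.573, -0.05]
ft_force: [0.9, -0.0, 0.1]
grip_width: 0.805
```

Emit:
jog_arm --claw '[70,70,70,70,70]' --pt "-40 -20 0" --pt "-80 -60 0" --pt "-80 -110 0" --pt "-80 -160 20" --pt "-80 -200 20" --roll '[0,0,0,0,0]'

```text
time: 19.75
position: [0.4566, 0.1072, 0.3778]
tool_rot: [-0.003, 1.57, -0.05]
ft_force: [1.0, 0.8, 1.1]
grip_width: 0.802
```

Emit:
jog_arm --claw '[70,70,70,70,70]' --pt "0 -40 0" --pt "0 -80 0" --pt "0 -120 0" --pt "0 -150 0" --pt "0 -150 0" --roll '[0,0,0,0,0]'

```text
time: 20.25
position: [0.4519, -0.0484, 0.3842]
tool_rot: [0.006, 1.568, -0.055]
ft_force: [0.1, 0.2, 0.4]
grip_width: 0.803
```

```bash
python3 - <<'E'
from h import *
snap('scene','scene12');snap('top','top12')
go(.441,.308,.28,88);hang(['scene12','top12'])
for t in('scene12','top12'):
    im,d,ci=load(t);P=cloud(d,ci)
    m=(abs(P[...,0]-.508)<.12)&(abs(P[...,1]-.17)<.08)&(P[...,2]>.010)&(P[...,2]<.05);m=cv2.morphologyEx(m.astype(np.uint8),cv2.MORPH_OPEN,np.ones((3,3)))>0
    print('label',cv2.minAreaRect(P[m][:,:2].astype(np.float32)))
    X,Y,Z=P[...,0],P[...,1],P[...,2]
    m=(X>.57)&(X<.63)&(abs(Y-.308)<.05)&(Z>.07);
    for a in(.07,.1,.13,.16,.185): k=m&(Z>a)&(Z<a+.02); print(a,k.sum(),np.nanmean(Y[k]).round(4),end=' | ')
    print()
a=cv2.imread('pics/scene12.png')[150:330,360:530];b=cv2.imread('pics/top12.png')[130:290,150:310]
cv2.imwrite('pics/c12.png',np.hstack([cv2.resize(a,(400,424)),cv2.resize(b,(400,424))]))
E
```

```text
t 20.35 pos [ 0.4521 -0.0431  0.3835] yaw 88.2 down [ 0.001 -0.031 -1.   ] shift [ 92.5 353.7 -22.3] roll 0.2 F [ 0.5  0.9 -0.1] w 69.8
scene12 far 190 [0.6027 0.3036 0.19  ] zmax 0.2029 y [0.2951 0.3121] xmax 0.6206 xmin 0.57
scene12 near 47 [0.4184 0.3083 0.2034] zmax 0.2111 y [0.2999 0.3178] xmax 0.4296 xmin 0.4075
scene12 loop 149 [0.5239 0.308  0.2424] x 0.4704 0.5506 zmax 0.2599
top12 far 149 [0.5936 0.303  0.192 ] zmax 0.203 y [0.2961 0.3133] xmax 0.616 xmin 0.5704
top12 near 92 [0.4172 0.3066 0.1941] zmax 0.2086 y [0.301  0.3177] xmax 0.43 xmin 0.4062
top12 loop 137 [0.5091 0.3106 0.2424] x 0.4776 0.5426 zmax 0.26
label ((0.5077202916145325, 0.16559600830078125), (0.07903531193733215, 0.11724597215652466), 87.76182556152344)
0.07 24 0.3027 | 0.1 25 0.303 | 0.13 31 0.3023 | 0.16 31 0.3022 | 0.185 133 0.3041 | 
label ((0.5044002532958984, 0.16747689247131348), (0.0779196172952652, 0.10997986048460007), 88.23326873779297)
0.07 37 0.3008 | 0.1 23 0.3002 | 0.13 27 0.3013 | 0.16 18 0.2975 | 0.185 119 0.3044 |
```

View pics/c12.png

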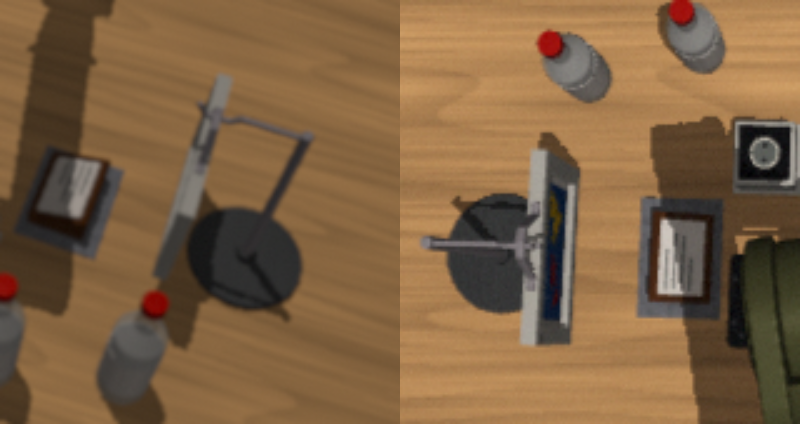

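Both views agree: the print hangs in the throat with its picture toward the pad, and the label is on the pad. Handing in.

```bash
python3 -c "
from h import *
print(order.close_job(), get_state()['time'])"
```

```text
the job is handed in; nothing more can be done
the job is handed in; nothing more can be done
```

The framed print now hangs by its loop in the hook's throat, picture toward the pad. The label block sits on the felt pad, square to the print. I handed the job in at about 20.4 s; no verdict was reported.

- **Label:** I held it lightly front and back (8 N) and slid it round the robot side of the socket box. The last check put its centre about 5 mm from the pad's centre and square within about 1°.
- **Print:** I took it by the robot-side end of its top rail, threaded the loop over the tip and lowered it until the wrist force went from about -4 N to 0. Then I released it. The last views put the loop peak within about 3 mm of the throat horizontally, leaning about 2°.
- **Height check:** The arm's own pose gives a peak of about 250 mm. The raw camera edge reading was about 4 mm higher, which matches the bias that same edge reading showed in the rack. Both are within tolerance.
- **Disturbances:** I saw no sign of contact with the socket box, bottles, cup or spare frame. I did not measure their positions again at the end. While sliding the label, the fingertips pressed on the table with up to 9 N.

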